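Clear the jar out of the rack and put the hanging tin in its bay

TASK

A jar has been left in the rack bay where the hanging lidded tin belongs: first take the jar out and stand it upright on the round cork mat. Then lift the tin up and off the rail, stand it upright on the bench and let go (fingers do not fit beside it in the bay), take it again by its front face and the strap at its back, and lower it gently into the freed bay so that it stands flat on the bay floor with its strap to the rear, like its twin in the other bay. Leave the other things where they are and knock nothing over.

Things in the scene. Friction and masses are not known exactly. Their poses are not given: they have to be found in the camera images.
- tin: The hanging tin: closed plain steel box, flat lid, 48 mm deep (x), 46 wide (y), 100 high (z), 0.2-0.4 kg. Origin: centre of the box's underside, strap not counted; z up; front face at x = -24 mm, towards the robot, back face at x = +24. It hangs by its strap over the rail's plank, underside 75 mm over the bench; free once raised over 30 mm. On the rail only its sides (46 mm apart) can be gripped.
- tin_strap (a point): Centre of the lip of the tin's rigid strap hook, at (40.5, 0, 85) mm in the tin's frame. The strap, 30 mm wide, 5 mm thick, runs back from the back face flush with the lid and turns down as a lip; lip's outer face at x = +43 mm (front face to lip: 67 mm), its bottom 33 mm below the lid, 14 mm gap between back face and lip.
- twin: A tin exactly like the hanging one, standing in the other bay of the rack, strap to the rear. Leave it.
- jar: Screw-lid glass jar with a paper label, 52 mm diameter, 95 mm high, about 0.25 kg, standing in one of the two bays. Origin: centre of its underside, z up.
- rack: Fixed plywood rack, two bays side by side. Base 110 mm deep (x), 164 wide (y), 15 thick; three upright walls 12 mm thick, 70 deep (x -35 to +35 mm), tops 125 mm over the bench; bays 64 mm wide, open at front, rear and top. Origin: centre of its underside; x points to its rear (away from the robot), y to its left.
- bay_left (a point): Centre of the floor of the rack's left bay (rack y = +38 mm), 15 mm over the bench; axes as the rack's.
- bay_right (a point): Centre of the floor of the rack's right bay (rack y = -38 mm), 15 mm over the bench; axes as the rack's.
- rail: Fixed wooden hanging rail, 300 mm long (y). Plank at x 0 to 12 mm, 110 to 170 mm over the bench; guard strip behind it at x 24 to 34 mm, top at 190 mm; a post at each end; foot plate 8 mm thick, x -28 to +62 mm. Origin: on the bench under the plank's front face, mid-length; x to its rear (away from the robot). Things hang on its -x side.
- cup: Short aluminium box, 50 x 60 mm and 45 mm high, hanging on the same rail by a like strap, 110 mm along from the tin. Origin: centre of its underside, about 130 mm over the bench. Leave it.
- mat: Fixed round cork mat, 140 mm diameter, 6 mm thick. Origin: centre of its underside, on the bench.
- brushes: Steel pot of brushes, 72 mm diameter, pot 100 mm and brushes 181 mm high. Origin: centre of underside. Leave it.
- bottle: Closed clear plastic bottle, 64 mm diameter, 150 mm high. Origin: centre of underside. Leave it.

How it is judged:
By the outcome, as a careful person would: the job done as asked, in the order asked, and still so for the second after the job is handed in, with the robot touching nothing.
It also fails if it takes over 72 s, if anything falls off the work surface, if the arm or the gripper's body presses on something with over 40 N, if the wrist force passes 120 N, or if a joint passes its speed limit or range.

ROBOT

A 7-joint arm with a two-finger parallel gripper is mounted at the origin on the work surface. World frame = base frame: x ahead of the robot, y to its left, z up, the work surface at z = 0. Lengths are in m, angles in rad, forces in N, time in s.
With the tool pointing down it reaches from about 0.4 to 0.85 m from the base axis. Payload 10.4 kg.
Tool frame: the origin (TCP) lies midway between the tips of the shut fingers; the grasp point (between the pads) lies 19 mm behind it; z points along the fingers, y is the line along which they close (so a half turn about z gives the same grasp; the last joint's range is limited). The gripper opens to 87 mm and grips with 3 to 60 N. Pads are 19 mm wide; open, the fingers measure 117 mm over their backs; the gripper's body (75 mm by 190 mm) begins 51 mm behind the grasp point.
Start: joints at [1.3, 0.332, -0.065, 1.46, 0.022, 1.35, -0.088], TCP at [0.153, -0.606, 0.223] pointing down, gripper open.
Joint ranges: [-2.6, 2.6], [-0.5, 2.12], [-1.47, 1.34], [0.16, 2.42], [-1.27, 4.41], [0.06, 2.06], [-2.6, 2.6]. Speed limits (rad/s): [2.22, 2.22, 2.79, 2.79, 3.14, 3.14, 3.14].

INTERFACE

Orientations are given as a unit quaternion [x, y, z, w].
In Python, from bench import sensors, eyes, order gives the robot as it stands.
- The arm moves only by the tool arm_command, never from a script. Its argument "steps" is a list of rows, each an object with "rot": the turn, a rotation vector about the world's x, y, z in degrees, a list of three; "slide": the shift along the world's x, y, z in m, a list of three; "grip": the opening, from 0 (shut) to 1 (fully open). A call has exactly 8 rows; each row shifts and turns the commanded pose from where the row before left it; what a row does not reach is not made up. A row lasts 1/8 s, in which the tool goes at most 62.5 mm and 10.7 degrees, less where a joint would pass 70% of its speed; a pose out of reach is approached as far as the arm can. A call with a gripper value outside its range is refused whole. The fingers move at their own pace and stop on an object; "newtons" is the grip in N (left out, the last holds). Time passes only in rows, so rows that do not move let the fingers close, or fill a call up. It gives the time, the measured TCP pose, the force, the opening and the grip force at its end, in the units of the state.
- sensors.read_state(): the state, without advancing time (a new reading comes with each control period).
- eyes.camera(name): name is "scene" or "top"; returns a dict with "pixels" (384x512x3 uint8, red, green, blue), "intrinsics" (3x3 intrinsics, pixels), "pose" (4x4, takes a point from camera to world coordinates). Camera axes: x right, y down, z forward; pixel columns grow to the right and rows downward; lengths in m; the calibration is good to about 2 mm. A picture is of the moment at which its call begins. There is no depth.
- order.close_job(): hands the job in; it is judged then, once.
Trained networks look in a picture, given as the dict that the camera call returned (one of the last four; its "shot" number tells which), for a name from the list of things; names that differ only in an ending like _2 or _b are one class to them, and where a whole thing is asked for, a point or a joint stands for the part that bears it (a point fixed in the world has none). Each returns a list of dicts, best first, with "conf" (0 to 1); they miss things now and then, are a little off and sometimes report something else, mostly with a low value. They report only what shows in the picture. A call takes as long as a camera call.
- eyes.look_for(name, picture): "bbox" ([left, top, right, bottom] in pixels, round what is visible of it).
The state is a dict: "time": time; "joint_positions": joint angles; "joint_vel": joint speeds; "joint_torque": joint torques, N m; "ee_pos": TCP position; "eef_rot": TCP orientation; "ft_force": force on the tool from outside, world axes, zero at the start; "torque": the same for the moment, N m; "width": finger opening in m; "grip_force": force on a finger pad.
Only numpy, scipy, OpenCV 4.12 (cv2) and the standard library are available. Lean on these libraries where they do the work, as an engineer would, in place of code of your own. Each camera call takes 0.05 s, during which the arm holds its last target. There are 200 camera calls.

## Working session

There is one attempt and no reset: what is moved stays moved. The work goes in short steps, Python scripts to look and compute and a tool call to move; the robot and the scene stay as the last step left them, time stands still between calls to the robot, and variables do not carry over. Pictures are saved under pics/ and viewed, at most 10 in all, crops included, and the job is handed in when it is done.

Besides the shell and the picture viewer there is one more tool, called after ">>>" in YAML: its name, and indented under it one key for each argument. arm_command: Moves the arm, as the interface text tells. Its arguments: {"type":"object","properties":{"steps":{"type":"array","items":{"type":"object","properties":{"rot":{"type":"array","items":{"type":"number"}},"slide":{"type":"array","items":{"type":"number"}},"grip":{"type":"number"}}}},"newtons":{"type":"number"}},"required":["steps"]}

```bash
mkdir -p pics
cat > h.py <<'E'
import numpy as np, cv2
from bench import sensors, eyes, order
def shot(n, tag):
    p=eyes.camera(n); cv2.imwrite(f'pics/{tag}.png', cv2.cvtColor(np.array(p['pixels']),cv2.COLOR_RGB2BGR)); return p
def proj(p,X):
    T=np.linalg.inv(np.array(p['pose'])); X=np.atleast_2d(X); c=X@T[:3,:3].T+T[:3,3]; u=c@np.array(p['intrinsics']).T; return u[:,:2]/u[:,2:]
def ray(p,uv):
    d=np.linalg.solve(np.array(p['intrinsics']),[uv[0],uv[1],1.]); T=np.array(p['pose']); return T[:3,3],T[:3,:3]@d
def atz(p,uv,z):
    o,d=ray(p,uv); return o+d*(z-o[2])/d[2]
def tri(p,a,q,b):
    o1,d1=ray(p,a);o2,d2=ray(q,b); A=np.c_[d1,-d2]; s=np.linalg.lstsq(A,o2-o1,rcond=None)[0]
    x,y=o1+d1*s[0],o2+d2*s[1]; return (x+y)/2, np.linalg.norm(x-y)
E
python3 - <<'E'
from h import *
s=shot('scene','s0');t=shot('top','t0')
import pickle; pickle.dump((s,t),open('p0.pkl','wb'))
for p in (s,t):
    print(np.round(p['pose'],3).tolist(),np.round(p['intrinsics'],1).tolist())
    for n in ['tin','tin_strap','twin','jar','rack','rail','cup','mat','brushes','bottle']:
        print(n,[(np.round(r['bbox']).tolist(),round(r['conf'],2)) for r in eyes.look_for(n,p)[:3]])
big=[cv2.imread(f'pics/{k}0.png') for k in 'st']
for k,b in zip('st',big): cv2.imwrite(f'pics/{k}0b.png',cv2.resize(b,(800,600),interpolation=cv2.INTER_CUBIC))
st=sensors.read_state();print(st['time'],st['ee_pos'],st['eef_rot'])
E
```

```text
[[-0.733, 0.404, -0.547, 1.292], [0.68, 0.41, -0.609, 0.861], [-0.022, -0.818, -0.575, 0.875], [0.0, 0.0, 0.0, 1.0]] [[398.3, 0.0, 253.7], [0.0, 398.3, 188.7], [0.0, 0.0, 1.0]]
tin [([286.0, 210.0, 307.0, 227.0], 0.78)]
tin_strap [([285.0, 205.0, 309.0, 228.0], 0.68)]
twin []
jar [([251.0, 185.0, 282.0, 194.0], 0.71), ([194.0, 155.0, 206.0, 180.0], 0.5)]
rack [([184.0, 146.0, 235.0, 198.0], 0.79)]
rail [([231.0, 184.0, 318.0, 288.0], 0.93)]
cup [([260.0, 186.0, 285.0, 208.0], 0.82), ([251.0, 184.0, 281.0, 191.0], 0.5)]
mat [([254.0, 186.0, 282.0, 196.0], 0.67)]
brushes [([191.0, 182.0, 213.0, 234.0], 0.88)]
bottle [([368.0, 222.0, 395.0, 270.0], 0.85), ([187.0, 148.0, 233.0, 200.0], 0.52)]
[[-0.019, -0.997, 0.075, 0.48], [-1.0, 0.02, 0.016, 0.09], [-0.018, -0.075, -0.997, 1.358], [0.0, 0.0, 0.0, 1.0]] [[415.4, 0.0, 252.3], [0.0, 415.4, 192.1], [0.0, 0.0, 1.0]]
tin [([181.0, 165.0, 204.0, 185.0], 0.73)]
tin_strap [([182.0, 164.0, 199.0, 192.0], 0.7)]
twin [([334.0, 178.0, 351.0, 202.0], 0.66)]
jar [([359.0, 186.0, 377.0, 202.0], 0.76)]
rack [([322.0, 181.0, 388.0, 216.0], 0.56)]
rail [([160.0, 154.0, 261.0, 184.0], 0.73)]
cup [([219.0, 161.0, 241.0, 190.0], 0.64)]
mat [([265.0, 211.0, 309.0, 250.0], 0.83)]
brushes [([277.0, 127.0, 303.0, 157.0], 0.96)]
bottle [([119.0, 223.0, 154.0, 245.0], 0.88)]
1.1 [ 0.15330282 -0.60594262  0.22259154] [9.92335973e-01 1.23569058e-01 1.41348610e-05 6.26955996e-05]
```

View pics/s0b.png

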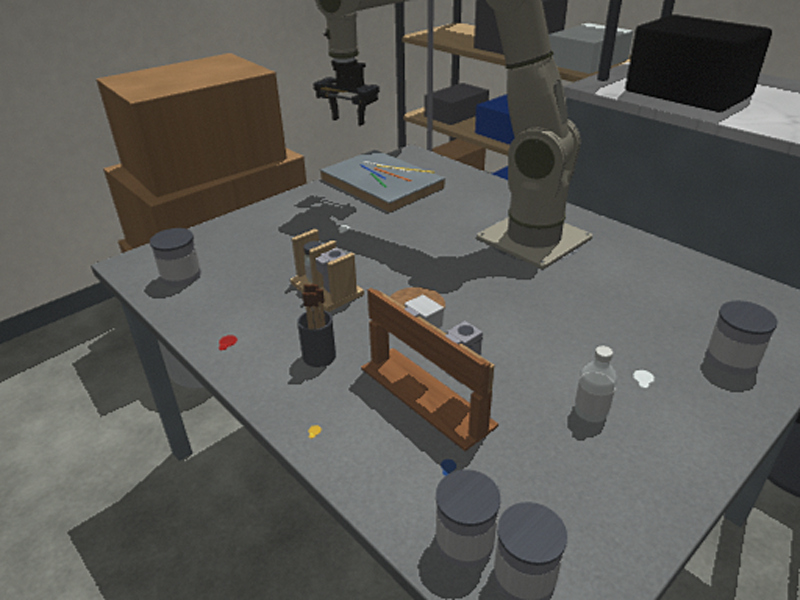

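View pics/t0b.png

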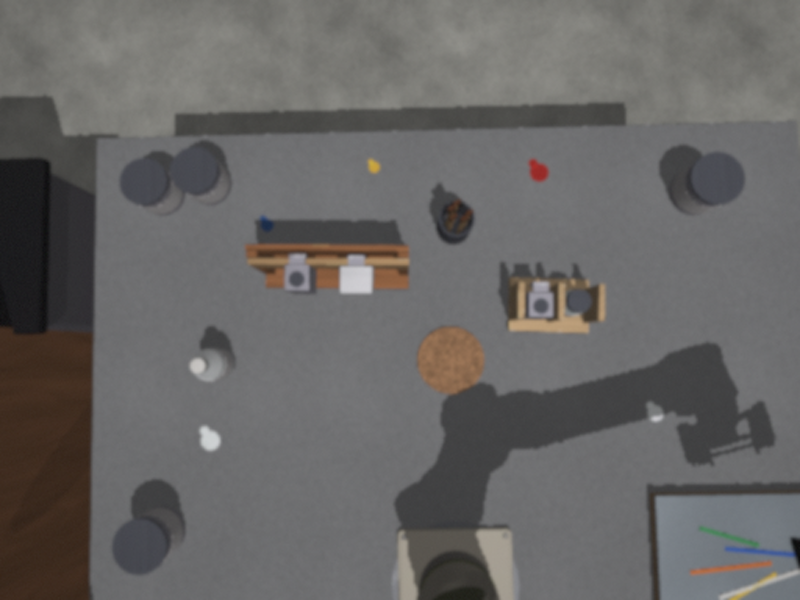

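Top view (800x600): the rail is at about (330,262), with the tin at (297,275) and the cup at (357,275). The rack is at (555,307), with the twin in the left bay (541,300) and the jar in the right bay (579,298). The mat is at (451,360). I'll fit poses with wireframes next.

```bash
cat > m.py <<'E'
from h import *
import pickle
def box(x0,x1,y0,y1,z0,z1):
    c=np.array([[x,y,z] for x in(x0,x1) for y in(y0,y1) for z in(z0,z1)],float)/1000
    e=[(i,j) for i in range(8) for j in range(i+1,8) if bin(i^j).count('1')==1]
    return [(c[i],c[j]) for i,j in e]
def ring(r,z,n=24):
    a=np.linspace(0,2*np.pi,n+1); c=np.c_[r*np.cos(a),r*np.sin(a),a*0+z]/1000
    return list(zip(c[:-1],c[1:]))
TIN=box(-24,24,-23,23,0,100)+box(24,43,-15,15,95,100)+box(38,43,-15,15,67,100)
RACK=box(-55,55,-82,82,0,15)+sum([box(-35,35,c-6,c+6,15,125) for c in(-76,0,76)],[])
RAIL=box(0,12,-150,150,110,170)+box(-28,62,-150,150,0,8)+box(24,34,-150,150,180,190)
JAR=ring(26,95)+ring(26,0)
MAT=ring(70,6)
BOT=ring(32,0)+ring(12,150)
def place(E,p):
    x,y,z,th=p;R=np.array([[np.cos(th),-np.sin(th),0],[np.sin(th),np.cos(th),0],[0,0,1]])
    return [(R@a+[x,y,z],R@b+[x,y,z]) for a,b in E]
def overlay(p,items,c,tag,half=(50,37),k=8):
    u,v=c; M=np.array([[k,0,-k*(u-half[0])],[0,k,-k*(v-half[1])]],float)
    im=cv2.cvtColor(np.array(p['pixels']),cv2.COLOR_RGB2BGR)
    im=cv2.warpAffine(im,M,(2*half[0]*k,2*half[1]*k),flags=cv2.INTER_CUBIC)
    im=cv2.convertScaleAbs(im,alpha=1.5,beta=10)
    for E,P,col in items:
        for a,b in place(E,P):
            q=(proj(p,[a,b])-[u-half[0],v-half[1]])*k
            cv2.line(im,*[tuple(int(round(w)) for w in r) for r in q],col,1,cv2.LINE_AA)
    cv2.imwrite(f'pics/{tag}.png',im) if tag else None
    return im
E
python3 - <<'E'
from m import *
s,t=pickle.load(open('p0.pkl','rb'))
for n,uv,z in [('jar',(368.3,194),.095),('twinlid',(346,195),.115),('tinlid',(190,178),.175),('cuplid',(228,179),.175),('mat',(288.6,230.5),.006),
 ('rackfloorL',(326,208),.015),('rackfloorR',(377,208),.015),('walltopL',(333,180),.125),('bottle',(127,234),.15)]:
    print(n,np.round(atz(t,uv,z),3))
print('tri tin',tri(s,(296.5,211),t,(190,178)), 'jar',tri(s,(200,157),t,(370.5,192)), 'mat', )
E
```

```text
jar [ 0.563 -0.241  0.095]
twinlid [ 0.56  -0.169  0.115]
tinlid [0.614 0.288 0.175]
cuplid [0.609 0.179 0.175]
mat [ 0.456 -0.003  0.006]
rackfloorL [ 0.526 -0.124  0.015]
rackfloorR [ 0.523 -0.288  0.015]
walltopL [ 0.605 -0.13   0.125]
bottle [0.457 0.477 0.15 ]
tri tin (array([0.61499904, 0.28663193, 0.1755229 ]), np.float64(0.0027241646095706082)) jar (array([ 0.56819765, -0.24419542,  0.10998439]), np.float64(0.0008929973324075331)) mat
```

```bash
cat >> m.py <<'E'
from scipy.optimize import minimize
from scipy.ndimage import map_coordinates
def grad(p,sig=1.0):
    g=cv2.GaussianBlur(np.array(p['pixels']).astype(np.float32),(0,0),sig)
    gx=cv2.Sobel(g,cv2.CV_32F,1,0).max(2)*0+np.abs(cv2.Sobel(g,cv2.CV_32F,1,0)).max(2); gy=np.abs(cv2.Sobel(g,cv2.CV_32F,0,1)).max(2)
    return np.minimum(gx,60),np.minimum(gy,60)
def score(G,p,E):
    a=np.array([e[0] for e in E]);b=np.array([e[1] for e in E]);A=proj(p,a);B=proj(p,b)
    d=B-A;L=np.linalg.norm(d,axis=1);n=np.c_[-d[:,1],d[:,0]]/(L[:,None]+1e-9)
    f=np.linspace(.03,.97,20)[:,None,None];P=A+f*d
    gx=map_coordinates(G[0],[P[...,1].ravel(),P[...,0].ravel()],order=1).reshape(P.shape[:2]);gy=map_coordinates(G[1],[P[...,1].ravel(),P[...,0].ravel()],order=1).reshape(P.shape[:2])
    return ((gx*np.abs(n[:,0])+gy*np.abs(n[:,1])).mean(0)*L).sum()/L.sum()
def fit(views,E,p0,free=(0,1,3),r=.012,sig=1.0):
    Gs=[grad(v,sig) for v in views];p0=np.array(p0,float);sc=np.array([1,1,1,8.])
    def f(d):
        P=p0.copy();
        for i,k in enumerate(free):P[k]+=d[i]*sc[k]
        return -sum(score(G,v,place(E,P)) for G,v in zip(Gs,views))+1e3*max(0,np.abs(d).max()-r)*10
    best=None
    for s in np.random.default_rng(0).uniform(-r*.7,r*.7,(12,len(free))):
        o=minimize(f,s,method='Nelder-Mead',options=dict(xatol=1e-4,fatol=1e-3))
        if best is None or o.fun<best.fun:best=o
    P=p0.copy()
    for i,k in enumerate(free):P[k]+=best.x[i]*sc[k]
    return P,-best.fun
E
python3 - <<'E'
from m import *
s,t=pickle.load(open('p0.pkl','rb'))
g=dict(rack=(RACK,[.580,-.206,0,0]),twin=(TIN,[.58,-.168,.015,0]),jar=(JAR,[.566,-.243,.015,0]),tin=(TIN,[.614,.288,.075,0]),rail=(RAIL,[.639,.235,0,0]),mat=(MAT,[.456,-.003,0,0]))
R={}
for n,(E,p) in g.items():
    fr=(0,1) if n in('jar','mat') else (0,1,3)
    o=[fit(v,E,p,fr) for v in((t,),(s,t))]
    R[n]=o[1][0]; print(n,[(np.round(a,4).tolist(),round(b,1)) for a,b in o])
pickle.dump(R,open('R.pkl','wb'))
C=[(0,255,0),(255,255,0),(0,0,255),(255,0,255),(0,255,255),(255,128,0)]
it=[(g[n][0],R[n],c) for n,c in zip(R,C)]
rk=it[:3];rl=it[3:5]
m=[overlay(p,i,c,None,(25,18),16)[:,:] for p,i,c in((t,rk,(354,195)),(s,rk,(209,172)),(t,rl,(208,172)),(s,rl,(290,212)))]
m=[cv2.resize(x,(400,288)) for x in m]
cv2.imwrite('pics/o1.png',np.vstack([np.hstack(m[:2]),np.hstack(m[2:])]))
E
```

```text
rack [([0.568, -0.2065, 0.0, -0.0762], np.float64(56.3)), ([0.568, -0.2067, 0.0, -0.0639], np.float64(104.3))]
twin [([0.568, -0.1777, 0.015, 0.0886], np.float64(55.3)), ([0.568, -0.178, 0.015, 0.0747], np.float64(97.6))]
jar [([0.5669, -0.2398, 0.015, 0.0], np.float64(53.7)), ([0.5668, -0.2404, 0.015, 0.0], np.float64(105.1))]
tin [([0.6235, 0.2917, 0.075, -0.096], np.float64(53.8)), ([0.6205, 0.2895, 0.075, 0.096], np.float64(100.8))]
rail [([0.6394, 0.2357, 0.0, -0.0281], np.float64(53.1)), ([0.6387, 0.2336, 0.0, -0.0234], np.float64(110.9))]
mat [([0.4573, -0.0012, 0.0, 0.0], np.float64(67.8)), ([0.4562, -0.0027, 0.0, 0.0], np.float64(121.6))]
```

View pics/o1.png

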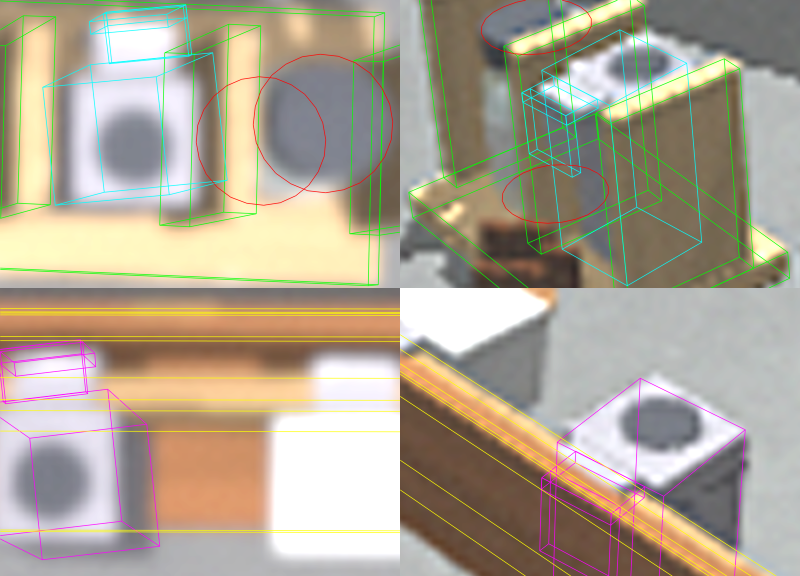

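The crops show the fits are off: the gradient cap saturates and hidden edges mislead it. I'll refit with visible top edges only.

```bash
sed -i 's/np.minimum(gx,60),np.minimum(gy,60)/np.minimum(gx,400),np.minimum(gy,400)/' m.py
cat >> m.py <<'E'
def rect(x0,x1,y0,y1,z):
    c=np.array([[x0,y0,z],[x1,y0,z],[x1,y1,z],[x0,y1,z]])/1000.;return [(c[i],c[(i+1)%4]) for i in range(4)]
TINT=rect(-24,24,-23,23,100)+rect(24,43,-15,15,100)[:3]
TINT=[e for e in TINT if not (abs(e[0][0]-.024)<1e-6 and abs(e[1][0]-.024)<1e-6 and abs(e[0][1])<.02)]
RACKT=sum([rect(-35,35,c-6,c+6,125) for c in(-76,0,76)],[])+rect(-55,55,-82,82,15)[3:]*2
RAILT=rect(0,12,-150,150,170)*2+[(np.array([-.028,-.15,.008]),np.array([-.028,.15,.008]))]
JART=ring(26,95); CUPT=rect(-25,25,-30,30,45)
g=dict(rack=(RACKT,[.571,-.206,0,0]),twin=(TINT,[.565,-.168,.015,0]),jar=(JART,[.563,-.243,.015,0]),tin=(TINT,[.614,.289,.075,0]),rail=(RAILT,[.639,.235,0,0]),mat=(MAT,[.456,-.003,0,0]))
C=[(0,255,0),(255,255,0),(0,0,255),(255,0,255),(0,255,255),(255,128,0)]
def mosaic(jobs,tag,h=(25,18)):
    m=[cv2.resize(overlay(p,i,c,None,h,16),(400,288)) for p,i,c in jobs]
    cv2.imwrite(f'pics/{tag}.png',np.vstack([np.hstack(m[:2]),np.hstack(m[2:])]))
E
python3 - <<'E'
from m import *
s,t=pickle.load(open('p0.pkl','rb'))
R={}
for n,(E,p) in g.items():
    fr=(0,1) if n in('jar','mat') else (0,1,3)
    v=(t,) if n=='mat' else (s,t)
    o=[fit((t,),E,p,fr),fit((s,),E,p,fr),fit((s,t),E,p,fr)]
    if n in('jar','tin','rack','twin'): o.append(fit((s,t),E,o[2][0],fr+(2,)))
    R[n]=(o[0] if n=='mat' else o[2])[0]; print(n,[(np.round(a,4).tolist(),round(b,1)) for a,b in o])
pickle.dump(R,open('R.pkl','wb'))
it=[(g[n][0],R[n],c) for n,c in zip(R,C)]
rk=it[:3];rl=it[3:5]
mosaic(((t,rk,(354,195)),(s,rk,(209,172)),(t,rl,(208,172)),(s,rl,(290,212))),'o2')
E
```

```text
rack [([0.5669, -0.206, 0.0, -0.0526], np.float64(157.1)), ([0.5655, -0.2081, 0.0, -0.0746], np.float64(156.7)), ([0.5667, -0.2063, 0.0, -0.055], np.float64(310.9)), ([0.5669, -0.2056, 0.0017, -0.056], np.float64(313.7))]
twin [([0.5625, -0.1689, 0.015, -0.0523], np.float64(145.8)), ([0.56, -0.1728, 0.015, 0.0393], np.float64(174.7)), ([0.5624, -0.1689, 0.015, -0.0541], np.float64(318.0)), ([0.5623, -0.1685, 0.0168, -0.0514], np.float64(320.2))]
jar [([0.5676, -0.2409, 0.015, 0.0], np.float64(118.1)), ([0.5615, -0.231, 0.015, 0.0], np.float64(134.7)), ([0.5666, -0.2411, 0.015, 0.0], np.float64(245.2)), ([0.5613, -0.2295, 0.0076, 0.0], np.float64(248.6))]
tin [([0.6176, 0.2888, 0.075, -0.0505], np.float64(125.5)), ([0.6238, 0.2883, 0.075, -0.0119], np.float64(143.0)), ([0.6182, 0.2885, 0.075, -0.0463], np.float64(256.0)), ([0.6181, 0.288, 0.073, -0.0164], np.float64(259.2))]
rail [([0.6397, 0.2357, 0.0, -0.0214], np.float64(104.0)), ([0.6425, 0.223, 0.0, -0.0199], np.float64(164.2)), ([0.6419, 0.229, 0.0, -0.0235], np.float64(262.2))]
mat [([0.4577, -0.0011, 0.0, 0.0], np.float64(81.5)), ([0.4598, -0.011, 0.0, 0.0], np.float64(114.7)), ([0.4578, -0.002, 0.0, 0.0], np.float64(183.2))]
```

View pics/o2.png

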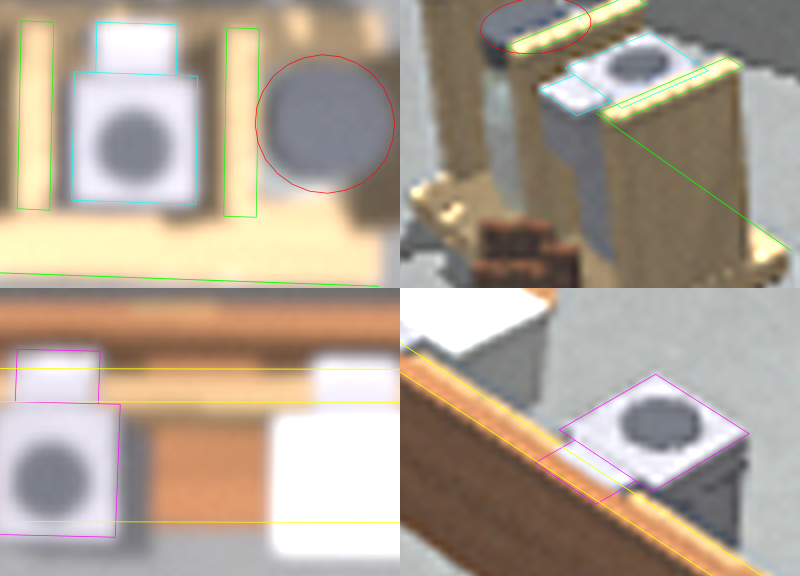

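The wireframes now sit on the wall tops, lids and rail. In the crop the jar lid is at (327,123), the tin lid at (60,470) and the twin at (135,140). Results:

| Thing | x (m) | y (m) | Yaw (rad) |
|---|---|---|---|
| Rack | 0.567 | -0.206 | -0.055 |
| Jar | 0.567 | -0.241 | – |
| Tin | 0.618 | 0.2885 | about -0.03 |
| Mat | 0.4577 | -0.001 | – |

The triangulated lid heights agree with the given sizes: 0.110 for the jar and 0.175 for the tin. I'll move to the jar.

>>> arm_command:
  steps:
    - {"slide":[0.042,0.037,0],"rot":[0,0,9],"grip":1}
    - {"slide":[0.042,0.037,0],"rot":[0,0,9],"grip":1}
    - {"slide":[0.042,0.037,0],"rot":[0,0,9],"grip":1}
    - {"slide":[0.042,0.037,0],"rot":[0,0,9],"grip":1}
    - {"slide":[0.042,0.037,0],"rot":[0,0,9],"grip":1}
    - {"slide":[0.042,0.037,0],"rot":[0,0,9],"grip":1}
    - {"slide":[0.042,0.037,0],"rot":[0,0,9],"grip":1}
    - {"slide":[0.042,0.037,0],"rot":[0,0,9],"grip":1}
  newtons: 25

```text
time: 2.1
ee_pos: [0.4905, -0.3088, 0.2229]
eef_rot: [0.729, 0.685, 0.0, 0.0]
ft_force: [0.4, -1.3, 0.2]
width: 0.0867
grip_force: 0.0
```

>>> arm_command:
  steps:
    - {"slide":[0.04,0.034,0]}
    - {"slide":[0.036,0.034,0]}
    - {"slide":[0,0,0]}
    - {"slide":[0,0,0]}
    - {"slide":[0,0,0]}
    - {"slide":[0,0,0]}
    - {"slide":[0,0,-0.03]}
    - {"slide":[0,0,-0.02]}

```text
schema error: expected keys rot, slide, grip
```

Run:
```python
from m import *
s=shot('scene','a');t=shot('top','a')
R=pickle.load(open('R.pkl','rb'))
st=sensors.read_state();e=np.array(st['ee_pos']);print(e,st['eef_rot'])
F=box(-9.5,9.5,-58,-43,0,40)+box(-9.5,9.5,43,58,0,40)
it=[(g['jar'][0],R['jar'],(0,0,255)),(JAR,R['jar'],(0,0,255)),(RACKT,R['rack'],(0,255,0)),(F,[*e,np.deg2rad(86.5)],(255,255,0))]
mosaic(((t,it,(364,190)),(s,it,(203,162)),(t,[],(364,190)),(s,[],(203,162))),'a2')
```

```text
[ 0.49390925 -0.30357683  0.22276152] [ 7.25577395e-01  6.88138127e-01  1.83063404e-03 -1.06164464e-04]
```

View pics/a2.png

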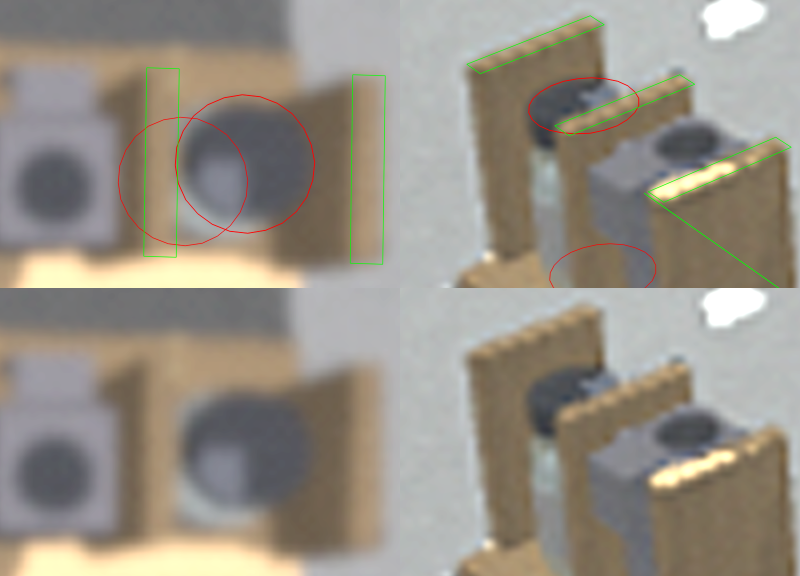

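The lid outline (about 245,164 in the crop) matches the predicted jar pose. Continuing with all keys present in each row.

>>> arm_command:
  steps:
    - {"slide":[0.039,0.035,0],"rot":[0,0,0.5],"grip":1}
    - {"slide":[0.039,0.034,0],"rot":[0,0,0],"grip":1}
    - {"slide":[0,0,-0.02],"rot":[0,0,0],"grip":1}
    - {"slide":[0,0,-0.02],"rot":[0,0,0],"grip":1}
    - {"slide":[0,0,-0.02],"rot":[0,0,0],"grip":1}
    - {"slide":[0,0,-0.01],"rot":[0,0,0],"grip":1}
    - {"slide":[0,0,0],"rot":[0,0,0],"grip":1}
    - {"slide":[0,0,0],"rot":[0,0,0],"grip":1}

```text
time: 3.2
ee_pos: [0.5676, -0.2412, 0.1533]
eef_rot: [0.727, 0.686, 0.0, 0.001]
ft_force: [0.7, 0.3, 1.3]
width: 0.0873
grip_force: 0.0
```

Accurate. Descend to TCP z=0.067 and grip.

>>> arm_command:
  steps:
    - {"slide":[0,0,-0.02],"rot":[0,0,0],"grip":1}
    - {"slide":[0,0,-0.02],"rot":[0,0,0],"grip":1}
    - {"slide":[0,0,-0.02],"rot":[0,0,0],"grip":1}
    - {"slide":[0,0,-0.015],"rot":[0,0,0],"grip":1}
    - {"slide":[0,0,-0.011],"rot":[0,0,0],"grip":1}
    - {"slide":[0,0,0],"rot":[0,0,0],"grip":1}
    - {"slide":[0,0,0],"rot":[0,0,0],"grip":0}
    - {"slide":[0,0,0],"rot":[0,0,0],"grip":0}
  newtons: 25

```text
time: 4.2
ee_pos: [0.5677, -0.2411, 0.0673]
eef_rot: [0.727, 0.686, 0.0, 0.001]
ft_force: [1.2, 0.1, -0.7]
width: 0.0744
grip_force: 0.0
```

>>> arm_command:
  steps:
    - {"slide":[0,0,0],"rot":[0,0,0],"grip":0}
    - {"slide":[0,0,0],"rot":[0,0,0],"grip":0}
    - {"slide":[0,0,0],"rot":[0,0,0],"grip":0}
    - {"slide":[0,0,0],"rot":[0,0,0],"grip":0}
    - {"slide":[0,0,0.003],"rot":[0,0,0],"grip":0}
    - {"slide":[0,0,0.005],"rot":[0,0,0],"grip":0}
    - {"slide":[0,0,0.007],"rot":[0,0,0],"grip":0}
    - {"slide":[0,0,0.01],"rot":[0,0,0],"grip":0}

```text
time: 5.2
ee_pos: [0.5672, -0.2409, 0.0921]
eef_rot: [0.727, 0.686, -0.0, -0.0]
ft_force: [-0.3, 0.2, -1.6]
width: 0.0506
grip_force: 25.0
```

>>> arm_command:
  steps:
    - {"slide":[0,0,0.02],"rot":[0,0,0],"grip":0}
    - {"slide":[0,0,0.025],"rot":[0,0,0],"grip":0}
    - {"slide":[0,0,0.025],"rot":[0,0,0],"grip":0}
    - {"slide":[0,0,0.025],"rot":[0,0,0],"grip":0}
    - {"slide":[0,0,0.015],"rot":[0,0,0],"grip":0}
    - {"slide":[-0.01,0.02,0],"rot":[0,0,0],"grip":0}
    - {"slide":[-0.015,0.035,0],"rot":[0,0,0],"grip":0}
    - {"slide":[-0.019,0.04,0],"rot":[0,0,0],"grip":0}

```text
time: 6.2
ee_pos: [0.5228, -0.1451, 0.2018]
eef_rot: [0.727, 0.686, 0.0, 0.0]
ft_force: [-0.0, 1.3, -1.9]
width: 0.0507
grip_force: 25.0
```

>>> arm_command:
  steps:
    - {"slide":[-0.02,0.04,0],"rot":[0,0,0],"grip":0}
    - {"slide":[-0.02,0.04,0],"rot":[0,0,0],"grip":0}
    - {"slide":[-0.015,0.035,0],"rot":[0,0,0],"grip":0}
    - {"slide":[-0.01,0.03,0],"rot":[0,0,0],"grip":0}
    - {"slide":[0,0,-0.02],"rot":[0,0,0],"grip":0}
    - {"slide":[0,0,-0.03],"rot":[0,0,0],"grip":0}
    - {"slide":[0,0,-0.03],"rot":[0,0,0],"grip":0}
    - {"slide":[0,0,-0.02],"rot":[0,0,0],"grip":0}

```text
time: 7.2
ee_pos: [0.4578, -0.0009, 0.1007]
eef_rot: [0.727, 0.687, -0.0, -0.0]
ft_force: [0.4, -1.3, -1.5]
width: 0.0506
grip_force: 25.0
```

>>> arm_command:
  steps:
    - {"slide":[0,0,-0.015],"rot":[0,0,0],"grip":0}
    - {"slide":[0,0,-0.012],"rot":[0,0,0],"grip":0}
    - {"slide":[0,0,-0.006],"rot":[0,0,0],"grip":0}
    - {"slide":[0,0,-0.003],"rot":[0,0,0],"grip":0}
    - {"slide":[0,0,-0.002],"rot":[0,0,0],"grip":0}
    - {"slide":[0,0,-0.002],"rot":[0,0,0],"grip":0}
    - {"slide":[0,0,-0.002],"rot":[0,0,0],"grip":0}
    - {"slide":[0,0,0],"rot":[0,0,0],"grip":0}

```text
time: 8.2
ee_pos: [0.4583, -0.0009, 0.0595]
eef_rot: [0.727, 0.686, -0.0, -0.0]
ft_force: [0.1, -0.2, -1.8]
width: 0.051
grip_force: 25.0
```

>>> arm_command:
  steps:
    - {"slide":[0,0,-0.001],"rot":[0,0,0],"grip":0}
    - {"slide":[0,0,-0.001],"rot":[0,0,0],"grip":0}
    - {"slide":[0,0,0],"rot":[0,0,0],"grip":0}
    - {"slide":[0,0,0],"rot":[0,0,0],"grip":0}
    - {"slide":[0,0,0],"rot":[0,0,0],"grip":0}
    - {"slide":[0,0,0],"rot":[0,0,0],"grip":0}
    - {"slide":[0,0,0],"rot":[0,0,0],"grip":0}
    - {"slide":[0,0,0],"rot":[0,0,0],"grip":0}

```text
time: 9.2
ee_pos: [0.4584, -0.0009, 0.0576]
eef_rot: [0.727, 0.686, 0.0, 0.0]
ft_force: [-0.1, -0.7, 0.8]
width: 0.0508
grip_force: 25.0
```

Contact is confirmed (Fz went from -1.8 to +0.8). Release and rise.

>>> arm_command:
  steps:
    - {"slide":[0,0,0],"rot":[0,0,0],"grip":1}
    - {"slide":[0,0,0],"rot":[0,0,0],"grip":1}
    - {"slide":[0,0,0],"rot":[0,0,0],"grip":1}
    - {"slide":[0,0,0.01],"rot":[0,0,0],"grip":1}
    - {"slide":[0,0,0.03],"rot":[0,0,0],"grip":1}
    - {"slide":[0,0,0.05],"rot":[0,0,0],"grip":1}
    - {"slide":[0,0,0.06],"rot":[0,0,0],"grip":1}
    - {"slide":[0,0,0.05],"rot":[0,0,0],"grip":1}

```text
time: 10.2
ee_pos: [0.4583, -0.0006, 0.2607]
eef_rot: [0.727, 0.687, 0.001, 0.001]
ft_force: [0.8, -1.1, 0.0]
width: 0.0868
grip_force: 0.0
```

>>> arm_command:
  steps:
    - {"slide":[0.015,0.03,0],"rot":[0,0,10],"grip":1}
    - {"slide":[0.02,0.036,0],"rot":[0,0,10],"grip":1}
    - {"slide":[0.02,0.036,0],"rot":[0,0,10],"grip":1}
    - {"slide":[0.02,0.036,0],"rot":[0,0,10],"grip":1}
    - {"slide":[0.02,0.036,0],"rot":[0,0,10],"grip":1}
    - {"slide":[0.02,0.036,0],"rot":[0,0,10],"grip":1}
    - {"slide":[0.02,0.036,0],"rot":[0,0,10],"grip":1}
    - {"slide":[0.01,0.03,0],"rot":[0,0,10],"grip":1}

```text
time: 11.2
ee_pos: [0.6039, 0.2762, 0.2578]
eef_rot: [0.113, 0.994, 0.0, -0.0]
ft_force: [-0.0, 0.0, 0.8]
width: 0.0867
grip_force: 0.0
```

Run:
```python
from m import *
from scipy.spatial.transform import Rotation as Ro
s=shot('scene','b');t=shot('top','b')
R=pickle.load(open('R.pkl','rb'))
st=sensors.read_state();y=Ro.from_quat(st['eef_rot']).as_matrix()[:,1]
print(st['time'],st['ee_pos'],np.rad2deg(np.arctan2(y[1],y[0])),np.round(st['joint_positions'],2))
for v in((t,),(s,),(s,t)): print('tin',np.round(fit(v,TINT,[.6175,.2885,.075,-.025],(0,1,3),.006,.7)[0],4))
print('jar',np.round(fit((t,),JART,[.458,-.001,.006,0],(0,1))[0],4))
J=(JART,[.458,-.001,.006,0],(0,0,255))
it=[J,(MAT,R['mat'],(0,255,0)),(TINT,R['tin'],(255,0,255))]
mosaic(((t,it,(291,224)),(s,it,(275,190)),(t,it,(192,180)),(s,it,(295,220))),'b2')
```

```text
11.3 [0.60245984 0.2786344  0.25732115] 77.17798423614144 [ 0.11  0.57 -0.94  1.25  0.45  1.53  0.58]
tin [ 0.6235  0.2825  0.075  -0.073 ]
tin [ 0.6154  0.288   0.075  -0.073 ]
tin [ 0.6165  0.2877  0.075  -0.073 ]
jar [ 0.4634 -0.0045  0.006   0.    ]
```

View pics/b2.png

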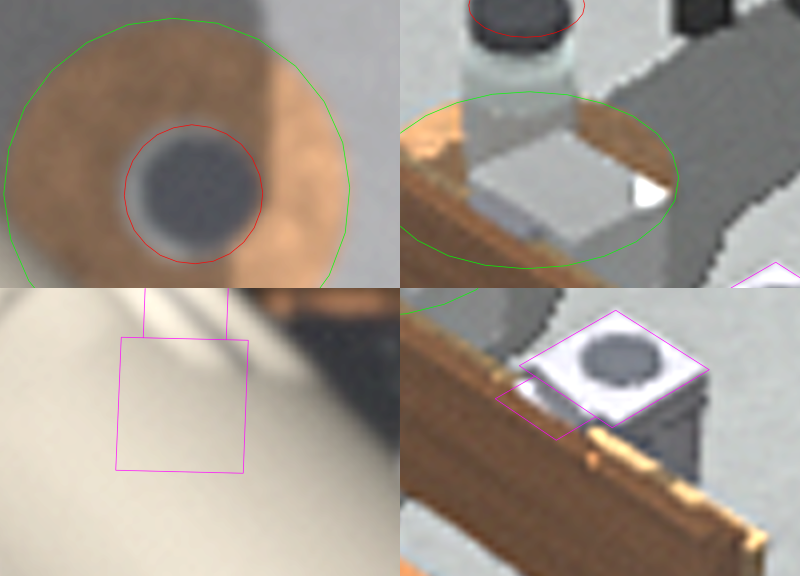

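The jar stands upright on the mat (top crop, about 195,193), and the tin fit is consistent. Aligning over the tin.

>>> arm_command:
  steps:
    - {"slide":[0.007,0.006,0],"rot":[0,0,6],"grip":1}
    - {"slide":[0.007,0.007,0],"rot":[0,0,5.5],"grip":1}
    - {"slide":[0,0,0],"rot":[0,0,0],"grip":1}
    - {"slide":[0,0,0],"rot":[0,0,0],"grip":1}
    - {"slide":[0,0,-0.02],"rot":[0,0,0],"grip":0.9}
    - {"slide":[0,0,-0.02],"rot":[0,0,0],"grip":0.9}
    - {"slide":[0,0,-0.01],"rot":[0,0,0],"grip":0.9}
    - {"slide":[0,0,0],"rot":[0,0,0],"grip":0.9}

```text
time: 12.3
ee_pos: [0.617, 0.2877, 0.2063]
eef_rot: [0.016, 1.0, -0.0, -0.001]
ft_force: [-0.0, -0.6, 0.2]
width: 0.0782
grip_force: 0.0
```

>>> arm_command:
  steps:
    - {"slide":[0,0,-0.02],"rot":[0,0,0],"grip":0.9}
    - {"slide":[0,0,-0.02],"rot":[0,0,0],"grip":0.9}
    - {"slide":[0,0,-0.02],"rot":[0,0,0],"grip":0.9}
    - {"slide":[0,0,-0.014],"rot":[0,0,0],"grip":0.9}
    - {"slide":[0,0,-0.006],"rot":[0,0,0],"grip":0.9}
    - {"slide":[0,0,0],"rot":[0,0,0],"grip":0.7}
    - {"slide":[0,0,0],"rot":[0,0,0],"grip":0}
    - {"slide":[0,0,0],"rot":[0,0,0],"grip":0}
  newtons: 35

```text
time: 13.3
ee_pos: [0.6176, 0.2883, 0.1282]
eef_rot: [0.016, 1.0, 0.0, 0.0]
ft_force: [-0.1, 0.1, -0.8]
width: 0.0562
grip_force: 0.0
```

>>> arm_command:
  steps:
    - {"slide":[0,0,0],"rot":[0,0,0],"grip":0}
    - {"slide":[0,0,0],"rot":[0,0,0],"grip":0}
    - {"slide":[0,0,0],"rot":[0,0,0],"grip":0}
    - {"slide":[0,0,0],"rot":[0,0,0],"grip":0}
    - {"slide":[0,0,0.003],"rot":[0,0,0],"grip":0}
    - {"slide":[0,0,0.005],"rot":[0,0,0],"grip":0}
    - {"slide":[0,0,0.006],"rot":[0,0,0],"grip":0}
    - {"slide":[0,0,0.006],"rot":[0,0,0],"grip":0}

```text
time: 14.3
ee_pos: [0.6172, 0.2881, 0.1479]
eef_rot: [0.016, 1.0, 0.0, -0.0]
ft_force: [-0.2, 0.2, -2.6]
width: 0.0457
grip_force: 35.0
```

>>> arm_command:
  steps:
    - {"slide":[0,0,0.008],"rot":[0,0,0],"grip":0}
    - {"slide":[0,0,0.01],"rot":[0,0,0],"grip":0}
    - {"slide":[0,0,0.012],"rot":[0,0,0],"grip":0}
    - {"slide":[0,0,0.012],"rot":[0,0,0],"grip":0}
    - {"slide":[0,0,0.01],"rot":[0,0,0],"grip":0}
    - {"slide":[0,0,0],"rot":[0,0,0],"grip":0}
    - {"slide":[0,0,0],"rot":[0,0,0],"grip":0}
    - {"slide":[-0.005,0,0],"rot":[0,0,0],"grip":0}

```text
time: 15.3
ee_pos: [0.6128, 0.2877, 0.1991]
eef_rot: [0.016, 1.0, -0.0, 0.0]
ft_force: [-0.7, -0.2, -2.9]
width: 0.0461
grip_force: 35.0
```

>>> arm_command:
  steps:
    - {"slide":[-0.01,0,0],"rot":[0,0,0],"grip":0}
    - {"slide":[-0.015,0,0],"rot":[0,0,0],"grip":0}
    - {"slide":[-0.02,-0.01,0],"rot":[0,0,0],"grip":0}
    - {"slide":[-0.025,-0.018,0],"rot":[0,0,-0.5],"grip":0}
    - {"slide":[-0.03,-0.02,0],"rot":[0,0,-0.5],"grip":0}
    - {"slide":[-0.025,-0.02,0],"rot":[0,0,-0.4],"grip":0}
    - {"slide":[-0.017,-0.012,0],"rot":[0,0,0],"grip":0}
    - {"slide":[-0.01,-0.008,-0.01],"rot":[0,0,0],"grip":0}

```text
time: 16.3
ee_pos: [0.4595, 0.1994, 0.1897]
eef_rot: [0.028, 1.0, -0.001, 0.001]
ft_force: [0.4, 0.1, -2.5]
width: 0.0456
grip_force: 35.0
```

>>> arm_command:
  steps:
    - {"slide":[0,0,-0.02],"rot":[0,0,0],"grip":0}
    - {"slide":[0,0,-0.025],"rot":[0,0,0],"grip":0}
    - {"slide":[0,0,-0.025],"rot":[0,0,0],"grip":0}
    - {"slide":[0,0,-0.025],"rot":[0,0,0],"grip":0}
    - {"slide":[0,0,-0.02],"rot":[0,0,0],"grip":0}
    - {"slide":[0,0,-0.012],"rot":[0,0,0],"grip":0}
    - {"slide":[0,0,-0.004],"rot":[0,0,0],"grip":0}
    - {"slide":[0,0,0],"rot":[0,0,0],"grip":0}

```text
time: 17.3
ee_pos: [0.4605, 0.2003, 0.0588]
eef_rot: [0.028, 1.0, 0.0, 0.0]
ft_force: [0.3, 0.5, -1.7]
width: 0.0454
grip_force: 35.0
```

Bench contact should come at TCP z of about 0.052.

>>> arm_command:
  steps:
    - {"slide":[0,0,-0.002],"rot":[0,0,0],"grip":0}
    - {"slide":[0,0,-0.0015],"rot":[0,0,0],"grip":0}
    - {"slide":[0,0,-0.0015],"rot":[0,0,0],"grip":0}
    - {"slide":[0,0,-0.001],"rot":[0,0,0],"grip":0}
    - {"slide":[0,0,0],"rot":[0,0,0],"grip":0}
    - {"slide":[0,0,0],"rot":[0,0,0],"grip":0}
    - {"slide":[0,0,0],"rot":[0,0,0],"grip":0}
    - {"slide":[0,0,0],"rot":[0,0,0],"grip":0}

```text
time: 18.3
ee_pos: [0.4606, 0.2001, 0.0533]
eef_rot: [0.028, 1.0, -0.0, 0.0]
ft_force: [-3.1, -2.1, 8.2]
width: 0.0459
grip_force: 35.0
```

Standing on the bench (Fz +8 N). Release, then rise.

>>> arm_command:
  steps:
    - {"slide":[0,0,0.0005],"rot":[0,0,0],"grip":0.7}
    - {"slide":[0,0,0],"rot":[0,0,0],"grip":0.9}
    - {"slide":[0,0,0],"rot":[0,0,0],"grip":1}
    - {"slide":[0,0,0],"rot":[0,0,0],"grip":1}
    - {"slide":[0,0,0.02],"rot":[0,0,0],"grip":1}
    - {"slide":[0,0,0.04],"rot":[0,0,0],"grip":1}
    - {"slide":[0,0,0.05],"rot":[0,0,0],"grip":1}
    - {"slide":[0,0,0.05],"rot":[0,0,0],"grip":1}

```text
time: 19.3
ee_pos: [0.46, 0.2005, 0.2159]
eef_rot: [0.027, 1.0, 0.0, 0.0]
ft_force: [0.4, -0.2, 0.6]
width: 0.087
grip_force: 0.0
```

Run:
```python
from m import *
from scipy.spatial.transform import Rotation as Ro
s=shot('scene','c');t=shot('top','c')
pickle.dump((s,t),open('pc.pkl','wb'))
st=sensors.read_state();y=Ro.from_quat(st['eef_rot']).as_matrix()[:,1]
print(st['time'],st['ee_pos'],np.rad2deg(np.arctan2(y[1],y[0])),np.round(st['joint_positions'],2),st['width'])
for v in((t,),(s,),(s,t)): print('tin',np.round(fit(v,TINT,[.4605,.200,0,-.05],(0,1,3),.008,.8)[0],4))
it=[(TINT,[.4605,.200,0,-.05],(255,0,255))]
c1=proj(t,[.4605,.2,.1])[0];c2=proj(s,[.4605,.2,.1])[0];print(c1,c2)
mosaic(((t,it,c1),(s,it,c2),(t,[],c1),(s,[],c2)),'c2')
```

```text
19.4 [0.46220235 0.20201262 0.21904496] 86.84746635572587 [ 0.54  0.21 -1.15  1.74  0.2   1.31  0.87] 0.08644446037208708
tin [ 0.4562  0.208   0.     -0.114 ]
tin [ 0.4619  0.1992  0.     -0.0656]
tin [ 0.4611  0.1997  0.     -0.1138]
[223.50681834 230.66619382] [308.13991019 196.83933045]
```

View pics/c2.png

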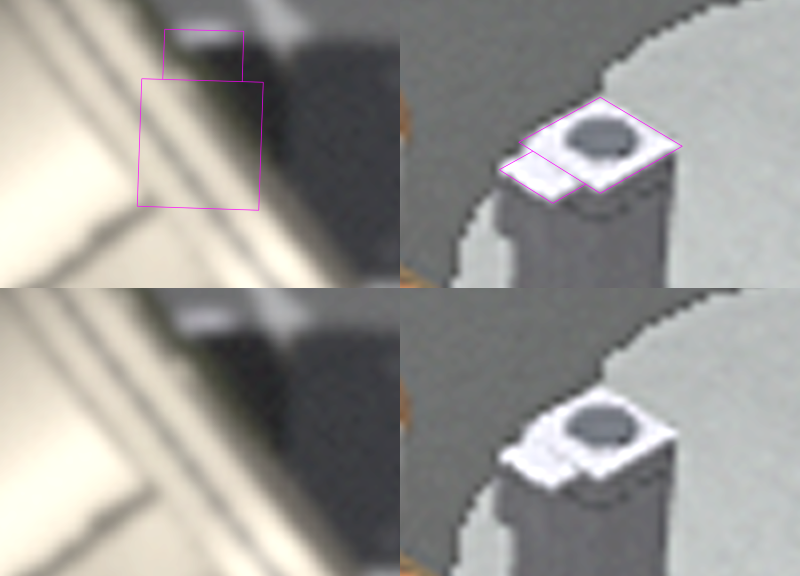

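The tin stands upright at (0.461, 0.200) with yaw -0.05, and its lid outline matches (scene crop, about 600,140). Turning 90° for the front/strap grasp.

>>> arm_command:
  steps:
    - {"slide":[0.0015,0,0],"rot":[0,0,-10],"grip":1}
    - {"slide":[0.0015,0,0],"rot":[0,0,-10],"grip":1}
    - {"slide":[0.0015,0,0],"rot":[0,0,-10],"grip":1}
    - {"slide":[0.0015,0,0],"rot":[0,0,-10],"grip":1}
    - {"slide":[0.0015,0,0],"rot":[0,0,-10],"grip":1}
    - {"slide":[0.001,0,0],"rot":[0,0,-10],"grip":1}
    - {"slide":[0.001,0,0],"rot":[0,0,-10],"grip":1}
    - {"slide":[0,0,0],"rot":[0,0,-10],"grip":1}

```text
time: 20.4
ee_pos: [0.4696, 0.2004, 0.2137]
eef_rot: [0.666, 0.746, 0.0, 0.0]
ft_force: [-0.8, 0.5, -0.2]
width: 0.0866
grip_force: 0.0
```

>>> arm_command:
  steps:
    - {"slide":[0,0,0],"rot":[0,0,-9.8],"grip":1}
    - {"slide":[0,0,-0.02],"rot":[0,0,0],"grip":1}
    - {"slide":[0,0,-0.03],"rot":[0,0,0],"grip":1}
    - {"slide":[0,0,-0.02],"rot":[0,0,0],"grip":1}
    - {"slide":[0,0,-0.01],"rot":[0,0,0],"grip":1}
    - {"slide":[0,0,0],"rot":[0,0,0],"grip":1}
    - {"slide":[0,0,0],"rot":[0,0,0],"grip":1}
    - {"slide":[0,0,0],"rot":[0,0,0],"grip":1}

```text
time: 21.4
ee_pos: [0.4702, 0.2002, 0.1338]
eef_rot: [0.725, 0.688, 0.001, 0.0]
ft_force: [-0.4, -0.9, 0.8]
width: 0.0871
grip_force: 0.0
```

Run:
```python
from m import *
from scipy.spatial.transform import Rotation as Ro
t=shot('top','d')
st=sensors.read_state();M=Ro.from_quat(st['eef_rot']).as_matrix();y=M[:,1]
print(st['time'],st['ee_pos'],np.rad2deg(np.arctan2(y[1],y[0])),M[:,2],np.round(st['joint_positions'],2))
```

```text
21.45 [0.47014232 0.20021638 0.13370268] -3.00607380542443 [ 1.05640204e-03  1.97302849e-04 -9.99999423e-01] [ 0.31  0.27 -0.9   1.83  0.23  1.15 -0.72]
```

>>> arm_command:
  steps:
    - {"slide":[0,0,-0.015],"rot":[0,0,0],"grip":1}
    - {"slide":[0,0,-0.018],"rot":[0,0,0],"grip":1}
    - {"slide":[0,0,-0.018],"rot":[0,0,0],"grip":1}
    - {"slide":[0,0,-0.012],"rot":[0,0,0],"grip":1}
    - {"slide":[0,0,-0.004],"rot":[0,0,0],"grip":1}
    - {"slide":[0,0,0],"rot":[0,0,0],"grip":1}
    - {"slide":[0,0,0],"rot":[0,0,0],"grip":0.5}
    - {"slide":[0,0,0],"rot":[0,0,0],"grip":0.5}
  newtons: 30

```text
time: 22.45
ee_pos: [0.4701, 0.2002, 0.0665]
eef_rot: [0.725, 0.688, 0.0, 0.0]
ft_force: [-0.1, -0.7, 0.5]
width: 0.0743
grip_force: 0.0
```

>>> arm_command:
  steps:
    - {"slide":[0,0,0],"rot":[0,0,0],"grip":0}
    - {"slide":[0,0,0],"rot":[0,0,0],"grip":0}
    - {"slide":[0,0,0],"rot":[0,0,0],"grip":0}
    - {"slide":[0,0,0],"rot":[0,0,0],"grip":0}
    - {"slide":[0,0,0],"rot":[0,0,0],"grip":0}
    - {"slide":[0,0,0],"rot":[0,0,0],"grip":0}
    - {"slide":[0,0,0],"rot":[0,0,0],"grip":0}
    - {"slide":[0,0,0],"rot":[0,0,0],"grip":0}
  newtons: 40

```text
time: 23.45
ee_pos: [0.4701, 0.2001, 0.0663]
eef_rot: [0.725, 0.688, 0.0, 0.0]
ft_force: [0.4, -0.1, 5.6]
width: 0.0666
grip_force: 40.0
```

Grip width is 66.6 mm, as expected. Lift gently.

>>> arm_command:
  steps:
    - {"slide":[0,0,0.004],"rot":[0,0,0],"grip":0}
    - {"slide":[0,0,0.01],"rot":[0,0,0],"grip":0}
    - {"slide":[0,0,0.02],"rot":[0,0,0],"grip":0}
    - {"slide":[0,0,0.03],"rot":[0,0,0],"grip":0}
    - {"slide":[0,0,0.035],"rot":[0,0,0],"grip":0}
    - {"slide":[0,0,0.035],"rot":[0,0,0],"grip":0}
    - {"slide":[0,0,0.025],"rot":[0,0,0],"grip":0}
    - {"slide":[0,0,0.015],"rot":[0,0,0],"grip":0}

```text
time: 24.45
ee_pos: [0.47, 0.2005, 0.2423]
eef_rot: [0.725, 0.688, 0.001, 0.001]
ft_force: [-0.2, -0.6, -2.3]
width: 0.0666
grip_force: 40.0
```

>>> arm_command:
  steps:
    - {"slide":[0.004,-0.02,0],"rot":[0,0,0],"grip":0}
    - {"slide":[0.007,-0.035,0],"rot":[0,0,0],"grip":0}
    - {"slide":[0.009,-0.04,0],"rot":[0,0,0],"grip":0}
    - {"slide":[0.009,-0.04,0],"rot":[0,0,0],"grip":0}
    - {"slide":[0.009,-0.04,0],"rot":[0,0,0],"grip":0}
    - {"slide":[0.009,-0.04,0],"rot":[0,0,0],"grip":0}
    - {"slide":[0.009,-0.04,0],"rot":[0,0,0],"grip":0}
    - {"slide":[0.009,-0.04,0],"rot":[0,0,0],"grip":0}

```text
time: 25.45
ee_pos: [0.5348, -0.0961, 0.2403]
eef_rot: [0.725, 0.688, 0.0, -0.0]
ft_force: [0.1, -0.2, -3.0]
width: 0.067
grip_force: 40.0
```

>>> arm_command:
  steps:
    - {"slide":[0.009,-0.04,0],"rot":[0,0,0],"grip":0}
    - {"slide":[0.009,-0.04,0],"rot":[0,0,0],"grip":0}
    - {"slide":[0.008,-0.035,0],"rot":[0,0,0],"grip":0}
    - {"slide":[0.006,-0.024,0],"rot":[0,0,0],"grip":0}
    - {"slide":[0.001,-0.01,0],"rot":[0,0,0],"grip":0}
    - {"slide":[0,0,0],"rot":[0,0,0],"grip":0}
    - {"slide":[0,0,0],"rot":[0,0,0],"grip":0}
    - {"slide":[0,0,0],"rot":[0,0,0],"grip":0}

```text
time: 26.45
ee_pos: [0.5679, -0.2428, 0.2404]
eef_rot: [0.725, 0.689, 0.0, 0.0]
ft_force: [-0.1, 0.1, -2.4]
width: 0.0666
grip_force: 40.0
```

Run:
```python
from m import *
from scipy.spatial.transform import Rotation as Ro
s=shot('scene','e');t=shot('top','e')
R=pickle.load(open('R.pkl','rb'))
st=sensors.read_state();M=Ro.from_quat(st['eef_rot']).as_matrix();y=M[:,1]
e=np.array(st['ee_pos']);print(st['time'],e,np.rad2deg(np.arctan2(y[1],y[0])),st['width'],st['ft_force'])
P=[e[0]-.0095,e[1]+.0005,e[2]-.066,-.053]
print(np.round(P,4),[np.round(fit((s,),TIN if 0 else TINT,P,f,.008,.8)[0],4) for f in((0,1),(0,1,3))])
it=[(TIN,P,(255,0,255)),(RACKT,R['rack'],(0,255,0))]
c1=proj(t,[.567,-.22,.12])[0];c2=proj(s,[.567,-.23,.13])[0]
mosaic(((t,it,c1),(s,it,c2),(t,[],c1),(s,[],c2)),'e2',(32,23))
```

```text
26.55 [ 0.56785263 -0.24322395  0.24029718] -2.950931249682438 0.06664490065308794 [ 0.2981075   0.74803457 -2.8449554 ]
[ 0.5584 -0.2427  0.1743 -0.053 ] [array([ 0.5564, -0.2397,  0.1743, -0.053 ]), array([ 0.5566, -0.2395,  0.1743, -0.117 ])]
```

View pics/e2.png

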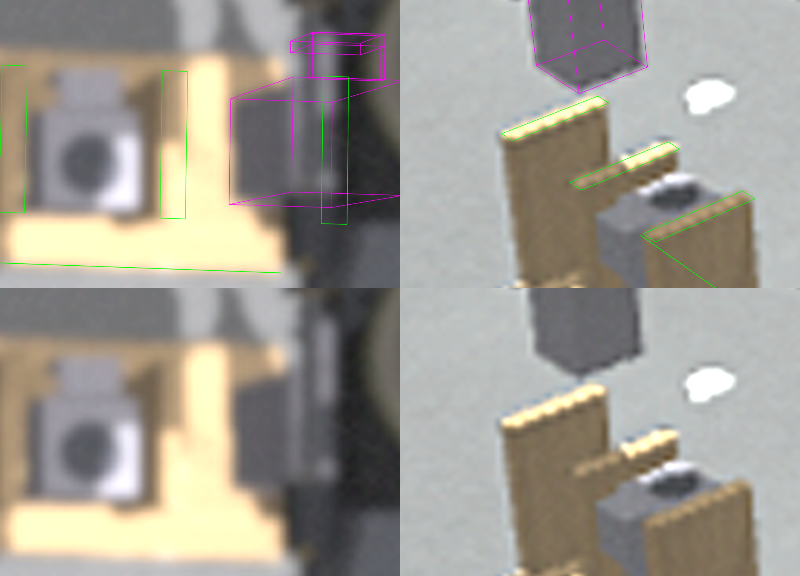

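The held tin's corners in the scene crop (536,64), (582,88) and (640,66) agree with the prediction within about 1 px (3 mm). Side clearance is 9 mm, so I'll descend and watch the lateral forces.

>>> arm_command:
  steps:
    - {"slide":[0,-0.0005,-0.015],"rot":[0,0,0],"grip":0}
    - {"slide":[0,0,-0.015],"rot":[0,0,0],"grip":0}
    - {"slide":[0,0,-0.012],"rot":[0,0,0],"grip":0}
    - {"slide":[0,0,-0.008],"rot":[0,0,0],"grip":0}
    - {"slide":[0,0,-0.006],"rot":[0,0,0],"grip":0}
    - {"slide":[0,0,-0.006],"rot":[0,0,0],"grip":0}
    - {"slide":[0,0,-0.006],"rot":[0,0,0],"grip":0}
    - {"slide":[0,0,0],"rot":[0,0,0],"grip":0}

```text
time: 27.55
ee_pos: [0.5676, -0.2444, 0.1716]
eef_rot: [0.725, 0.688, -0.0, -0.0]
ft_force: [0.7, 0.4, -3.2]
width: 0.0666
grip_force: 40.0
```

Run:
```python
from m import *
s=shot('scene','f');t=shot('top','f')
R=pickle.load(open('R.pkl','rb'))
st=sensors.read_state();e=np.array(st['ee_pos']);print(st['time'],e,st['width'],st['ft_force'])
P=[e[0]-.0095,e[1]+.0005,e[2]-.066,-.053]
it=[(TIN,P,(255,0,255)),(RACKT,R['rack'],(0,255,0))]
c1=proj(t,[.567,-.22,.12])[0];c2=proj(s,[.567,-.23,.13])[0]
mosaic(((t,it,c1),(s,it,c2),(t,[],c1),(s,[],c2)),'f2',(25,18))
```

```text
27.65 [ 0.56790437 -0.24442009  0.17222629] 0.06675708944906229 [-0.60202136  0.28138476 -2.12624572]
```

View pics/f2.png

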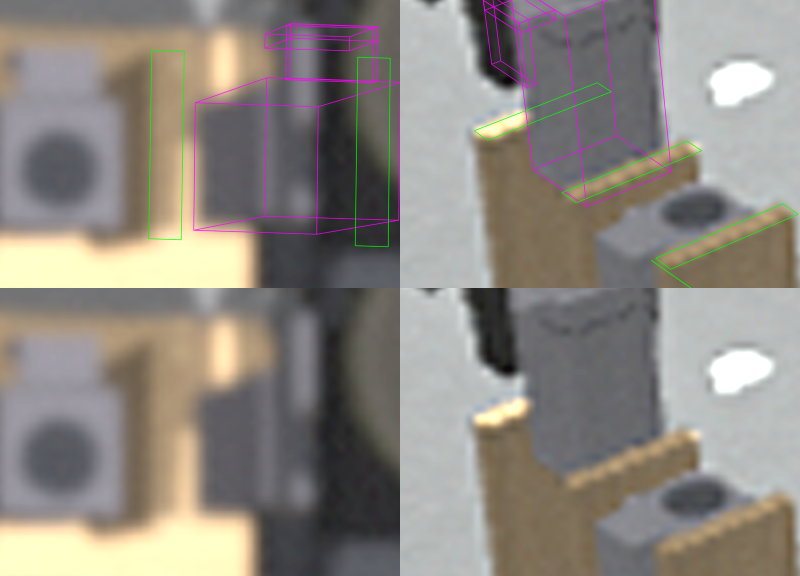

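The tin's bottom is already between the walls without side forces, with a gap to the middle wall of about 2 px (6 mm). Continue down.

>>> arm_command:
  steps:
    - {"slide":[0,0,-0.01],"rot":[0,0,0],"grip":0}
    - {"slide":[0,0,-0.012],"rot":[0,0,0],"grip":0}
    - {"slide":[0,0,-0.012],"rot":[0,0,0],"grip":0}
    - {"slide":[0,0,-0.012],"rot":[0,0,0],"grip":0}
    - {"slide":[0,0,-0.01],"rot":[0,0,0],"grip":0}
    - {"slide":[0,0,-0.008],"rot":[0,0,0],"grip":0}
    - {"slide":[0,0,-0.006],"rot":[0,0,0],"grip":0}
    - {"slide":[0,0,0],"rot":[0,0,0],"grip":0}

```text
time: 28.65
ee_pos: [0.5677, -0.2444, 0.1017]
eef_rot: [0.725, 0.688, -0.0, -0.0]
ft_force: [0.0, -1.0, -3.2]
width: 0.067
grip_force: 40.0
```

>>> arm_command:
  steps:
    - {"slide":[0,0,-0.006],"rot":[0,0,0],"grip":0}
    - {"slide":[0,0,-0.005],"rot":[0,0,0],"grip":0}
    - {"slide":[0,0,-0.003],"rot":[0,0,0],"grip":0}
    - {"slide":[0,0,-0.002],"rot":[0,0,0],"grip":0}
    - {"slide":[0,0,-0.0015],"rot":[0,0,0],"grip":0}
    - {"slide":[0,0,-0.0015],"rot":[0,0,0],"grip":0}
    - {"slide":[0,0,0],"rot":[0,0,0],"grip":0}
    - {"slide":[0,0,0],"rot":[0,0,0],"grip":0}

```text
time: 29.65
ee_pos: [0.5679, -0.2444, 0.0832]
eef_rot: [0.725, 0.688, 0.0, 0.0]
ft_force: [0.2, -0.3, -1.8]
width: 0.0667
grip_force: 40.0
```

>>> arm_command:
  steps:
    - {"slide":[0,0,-0.001],"rot":[0,0,0],"grip":0}
    - {"slide":[0,0,-0.0005],"rot":[0,0,0],"grip":0}
    - {"slide":[0,0,-0.0005],"rot":[0,0,0],"grip":0}
    - {"slide":[0,0,0],"rot":[0,0,0],"grip":0}
    - {"slide":[0,0,0],"rot":[0,0,0],"grip":0}
    - {"slide":[0,0,0],"rot":[0,0,0],"grip":0}
    - {"slide":[0,0,0],"rot":[0,0,0],"grip":0}
    - {"slide":[0,0,0],"rot":[0,0,0],"grip":0}

```text
time: 30.65
ee_pos: [0.5678, -0.2445, 0.0813]
eef_rot: [0.725, 0.688, -0.0, 0.0]
ft_force: [-2.3, 0.5, 5.3]
width: 0.0665
grip_force: 40.0
```

Contact with the bay floor at the expected height. Release slowly, then rise.

>>> arm_command:
  steps:
    - {"slide":[0,0,0],"rot":[0,0,0],"grip":0.85}
    - {"slide":[0,0,0],"rot":[0,0,0],"grip":0.95}
    - {"slide":[0,0,0],"rot":[0,0,0],"grip":1}
    - {"slide":[0,0,0],"rot":[0,0,0],"grip":1}
    - {"slide":[0,0,0],"rot":[0,0,0],"grip":1}
    - {"slide":[0,0,0.01],"rot":[0,0,0],"grip":1}
    - {"slide":[0,0,0.015],"rot":[0,0,0],"grip":1}
    - {"slide":[0,0,0.02],"rot":[0,0,0],"grip":1}

```text
time: 31.65
ee_pos: [0.5679, -0.2444, 0.1276]
eef_rot: [0.725, 0.688, 0.0, 0.0]
ft_force: [0.0, -0.5, 0.2]
width: 0.087
grip_force: 0.0
```

>>> arm_command:
  steps:
    - {"slide":[0,0,0.03],"rot":[0,0,0],"grip":1}
    - {"slide":[0,0,0.04],"rot":[0,0,0],"grip":1}
    - {"slide":[0,0,0.05],"rot":[0,0,0],"grip":1}
    - {"slide":[-0.02,-0.02,0.04],"rot":[0,0,0],"grip":1}
    - {"slide":[-0.03,-0.04,0],"rot":[0,0,0],"grip":1}
    - {"slide":[-0.03,-0.05,0],"rot":[0,0,0],"grip":1}
    - {"slide":[-0.03,-0.05,0],"rot":[0,0,0],"grip":1}
    - {"slide":[0,0,0],"rot":[0,0,0],"grip":1}

```text
time: 32.65
ee_pos: [0.4541, -0.4095, 0.2871]
eef_rot: [0.728, 0.685, -0.001, 0.001]
ft_force: [0.6, 0.5, -0.6]
width: 0.0869
grip_force: 0.0
```

Run:
```python
from m import *
s=shot('scene','z');t=shot('top','z')
R=pickle.load(open('R.pkl','rb'))
st=sensors.read_state();print(st['time'],st['ee_pos'],st['ft_force'])
P=[.5583,-.244,.015,-.053]
print(np.round(fit((s,t),TINT,P,(0,1,3),.008,.8)[0],4))
it=[(TINT,P,(255,0,255)),(RACKT,R['rack'],(0,255,0))]
c1=proj(t,[.567,-.21,.12])[0];c2=proj(s,[.567,-.22,.1])[0]
mosaic(((t,it,c1),(s,it,c2),(t,[],(288,200)),(s,[],(270,205))),'z1',(32,23))
m=cv2.imread('pics/z1.png'); m[288:,:400]=cv2.resize(cv2.imread('pics/t0.png')*0+cv2.imread('pics/z.png'),(400,288)); cv2.imwrite('pics/z2.png',m)
```

```text
32.75 [ 0.45778703 -0.40448812  0.28725669] [0.95009479 1.26589128 0.72046672]
[ 0.5529 -0.2442  0.015  -0.0418]
```

View pics/z2.png

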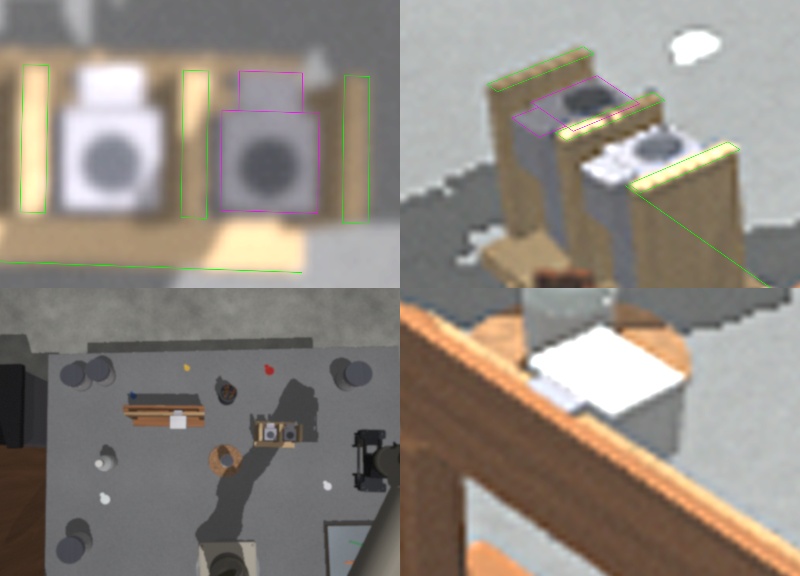

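The tin stands flat in the right bay with its strap to the rear (crop about 268,160), beside its twin (110,155). The jar is on the mat and everything else is unmoved, so I'm handing in.

```bash
python3 -c "
from bench import order; print(order.close_job())"
```

```text
the job is handed in; nothing more can be done
None
```

The job is done and handed in at about 33 s of the 72 s allowed: the jar stands on the cork mat and the tin stands flat in the freed right bay, strap to the rear, beside its twin, with nothing else visibly moved in the last pictures.

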